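# Find the lid that fits the magnet tub and snap it on

## Robot

A 6-joint arm with a two-finger parallel gripper is mounted at the origin on the work surface. World frame = base frame: x ahead of the robot, y to its left, z up, the work surface at z = 0. Lengths are in mm, angles in degrees, forces in N, time in s.
With the tool pointing down it reaches from about 300 to 850 mm from the base axis. Payload 4.2 kg.
Tool frame: the origin (TCP) lies at the very end of the fingers, on their centre line; the grasp point (between the pads) lies 19 mm behind it; x points along the fingers, y is the direction in which the jaws open and shut, and the axes are right-handed (so a half turn about x gives the same grasp; the last joint's range is limited). The gripper opens to 91 mm and grips with 3 to 60 N. Pads are 32 mm wide; open, the fingers measure 118 mm over their backs; the gripper's body (76 mm by 178 mm) begins 60 mm behind the grasp point.
Start: joints at [64.973, 18.312, 89.639, -0, 72.044, -1.146], TCP at [232.785, 525.789, 213.976] pointing down, gripper open.
Joint ranges: [-177.97, 177.97], [-48.28, 115.42], [12.27, 149.76], [-77.06, 257.06], [2.81, 150.46], [-146.56, 146.56]. Speed limits (degrees/s): [147.25, 147.25, 180, 180, 180, 180].

## Interface

Orientations are given as [roll, pitch, yaw] about the fixed x, y, z axes, in that order (R = Rz(yaw) Ry(pitch) Rx(roll)).
In Python, from workcell import sensors, grab_frame, job_done, finder gives the robot as it stands.
- The arm moves only by the tool play_rows, never from a script. Its argument "motion" is a list of rows, each a list of 5 numbers: the shift along the world's x, y, z in m, then the turn about the world's z in rad, then the opening, from 0 (shut) to 1 (fully open). In form: [[tx, ty, tz, roll, fingers], ...]. A call has exactly 8 rows; each row is the pose to reach, as a shift and turn from the pose commanded when the call began; what a row does not reach only later rows make up. A row lasts 1/12 s, in which the tool goes at most 41.7 mm and 7.16 degrees, less where a joint would pass 70% of its speed; a pose out of reach is approached as far as the arm can. A call with a gripper value outside its range is refused whole. The fingers move at their own pace and stop on an object; "squeeze" is the grip in N (left out, the last holds). Time passes only in rows, so rows that repeat a pose let the fingers close, or fill a call up. It gives the time, the measured TCP pose, the force and the opening at its end, in the units of the state.
- sensors.state(): the state, without advancing time (a new reading comes with each control period).
- grab_frame(name): name is "scene" or "top" or "wrist"; returns a dict with "img" (420x560x3 uint8, blue, green, red), "fx", "fy", "cx", "cy" (pixels), "rvec" (rotation vector, rad) and "tvec" (3), from world to camera coordinates, as OpenCV has them; the wrist camera has in their place "tool_from_camera" (4x4, takes a point from camera to tool coordinates, whose origin is the TCP and whose axes are the tool frame's). Camera axes: x right, y down, z forward; pixel columns grow to the right and rows downward; lengths in mm; the calibration is good to about 2 mm. A picture is of the moment at which its call begins: read the wrist's pose just before it. There is no depth.
- job_done(): hands the job in, once; it reports no verdict.
Trained networks look in a picture, given as the dict that the camera call returned (one of the last four; its "shot" number tells which), for a name from the list of things; names that differ only in an ending like _2 or _b are one class to them, and where a whole thing is asked for, a point or a joint stands for the part that bears it (a point fixed in the world has none). Each returns a list of dicts, best first, with "conf" (0 to 1); they miss things now and then, are a little off and sometimes report something else, mostly with a low value. They report only what shows in the picture. A call takes as long as a camera call. They do not tell look-alikes from the thing itself.
- finder.spot_in(picture, label): "point" ([column, row] in pixels, amid what is visible of it).
- finder.spot_point(picture, label): "point" ([column, row] in pixels: a listed point, or the origin of a listed thing).
The state is a dict: "time_s": time; "qpos": joint angles; "qvel": joint speeds; "effort": joint torques, N m; "ee_pos": TCP position; "ee_rot": TCP orientation; "force": force on the tool from outside, world axes, zero at the start; "torque": the same for the moment, N m; "gripper_width": finger opening in mm.
Only numpy, scipy, OpenCV 4.12 (cv2) and the standard library are available. Lean on these libraries where they do the work, as an engineer would, in place of code of your own. Each camera call takes 0.05 s, during which the arm holds its last target.

## Task

One of the three pink look-alike lids belongs to the tub of magnets on the green mat: try them on it until you find the one whose skirt slides down over the rim. Let that lid rest loosely on the tub's catches and let go of it, then press it down from above until both ends snap fully home and it lies level all round. Leave the two other lids lying flat on the desk, right way up, and do not disturb the calculator or the eraser.

Things in the scene. Friction and masses are not known exactly. Their poses are not given: they have to be found in the camera images.
- mat: green mat on the desk, 190 x 150 mm, under 1 mm thick, fixed; origin at its centre. The tub to be closed stands on its middle
- tub_1_rim (a point): centre of the mouth, at rim height, of a fixed ivory open tub, 60 mm high, 110-118 mm long (x), 77-85 mm wide (y), wall 3.5 mm, rounded rim, z up. Either of the two tubs may be the one on the mat. A round sprung catch stands out of each short end, its centre 11 mm below the rim
- tub_2_rim (a point): same point of the other tub (8 mm different in length and width). On both tubs the fitting lid slides over the rim until it rests on the catches (grip point about 26 mm above the rim, skirt's foot about 8 mm below it) and stays there when let go; pressed from above with some 8 to 20 N it snaps past them, 10 mm lower. If one end snaps first, press the plate over the other
- lid_1_grip (a point): pink lid, one of three look-alikes, 123-131 mm long (x), 86-94 mm wide (y); one fits the tub on the mat. Plate 3 mm thick, skirt 18.5 mm deep round its edge, grip block on top in the middle: 40 mm along x, 14 across y, 26 high. The point is the block's centre: 34.5 mm above the skirt's foot, 13 above the plate, 13 below the block's top. 90 g; a half turn makes no difference
- lid_2_grip (a point): same point of the second look-alike lid (see lid_1_grip). The lids differ by 8 mm in length or width. A lid that does not fit the tub stops with its skirt's foot on the rim: grip point about 34 mm above the rim
- lid_3_grip (a point): same point of the third look-alike lid (see lid_1_grip). The fitting lid, whichever it is, goes on with its length along the tub's length, with 2 mm of play on every side; fully home, its plate lies on the rim and its grip point is 16 mm above the rim
- calculator: grey calculator 140 x 78 x 14 mm, loose bystander; origin at the centre of its underside
- eraser: white and blue eraser 22 x 55 x 12 mm, loose bystander; origin at the centre of its underside
Mind the look-alikes: they are no part of the job. What is shaped like the part that bears tub_2_rim but yellow is not meant. Leave any yellow look-alike of the part that bears lid_1_grip alone.

How it is judged (in metres and radians):
On the way, in this order (a step that is already met when the one before it is completed fails the run):
1. the fitting lid stands loosely over the rim of the tub on the mat, resting on the catches, not yet snapped, and let go (((horizontal distance between tub_1_rim and mat below 0.04 m and horizontal distance between lid_3_grip and tub_1_rim below 0.006 m and z of lid_3_grip in the frame of tub_1_rim between 0.022 and 0.0295 m and angle between the x axis of lid_3_grip and the x axis of tub_1_rim, either way round below 0.15 rad and angle between lid_3_grip's own z axis and vertical below 0.09 rad and contact force between lid_3 and the arm below 0.05 N and contact force between lid_3 and the fingers below 0.05 N and linear speed of lid_3 below 0.02 m/s) or (horizontal distance between tub_2_rim and mat below 0.04 m and horizontal distance between lid_1_grip and tub_2_rim below 0.006 m and z of lid_1_grip in the frame of tub_2_rim between 0.022 and 0.0295 m and angle between the x axis of lid_1_grip and the x axis of tub_2_rim, either way round below 0.15 rad and angle between lid_1_grip's own z axis and vertical below 0.09 rad and contact force between lid_1 and the arm below 0.05 N and contact force between lid_1 and the fingers below 0.05 N and linear speed of lid_1 below 0.02 m/s))), for 0.2 s.
2. the fitting lid is pressed fully home on that tub (((horizontal distance between tub_1_rim and mat below 0.04 m and horizontal distance between lid_3_grip and tub_1_rim below 0.005 m and z of lid_3_grip in the frame of tub_1_rim between 0.013 and 0.018 m and angle between the x axis of lid_3_grip and the x axis of tub_1_rim, either way round below 0.15 rad and angle between lid_3_grip's own z axis and vertical below 0.03 rad) or (horizontal distance between tub_2_rim and mat below 0.04 m and horizontal distance between lid_1_grip and tub_2_rim below 0.005 m and z of lid_1_grip in the frame of tub_2_rim between 0.013 and 0.018 m and angle between the x axis of lid_1_grip and the x axis of tub_2_rim, either way round below 0.15 rad and angle between lid_1_grip's own z axis and vertical below 0.03 rad))), for 0.2 s.
At the end, for the whole second after the job is handed in: The fitting lid is fully home on the tub on the mat (within 2 mm of the seated height, 5 mm of centre, tilt under 0.03 rad), and the two other lids lie flat on the desk, right way up (tilt under 0.1 rad, foot of the skirt within about 5 mm of the desk); all at rest (((horizontal distance between tub_1_rim and mat below 0.04 m and horizontal distance between lid_3_grip and tub_1_rim below 0.005 m and z of lid_3_grip in the frame of tub_1_rim between 0.013 and 0.018 m and angle between the x axis of lid_3_grip and the x axis of tub_1_rim, either way round below 0.15 rad and angle between lid_3_grip's own z axis and vertical below 0.03 rad and linear speed of each of lid_3, lid_1, lid_2 below 0.02 m/s and height (world z) of each of lid_1_grip, lid_2_grip below 0.04 m and angle between each of lid_1_grip, lid_2_grip's own z axis and vertical below 0.1 rad) or (horizontal distance between tub_2_rim and mat below 0.04 m and horizontal distance between lid_1_grip and tub_2_rim below 0.005 m and z of lid_1_grip in the frame of tub_2_rim between 0.013 and 0.018 m and angle between the x axis of lid_1_grip and the x axis of tub_2_rim, either way round below 0.15 rad and angle between lid_1_grip's own z axis and vertical below 0.03 rad and linear speed of each of lid_1, lid_2, lid_3 below 0.02 m/s and height (world z) of each of lid_2_grip, lid_3_grip below 0.04 m and angle between each of lid_2_grip, lid_3_grip's own z axis and vertical below 0.1 rad))); the robot touches nothing.
It fails at once if the calculator is moved more than 30 mm (distance of calculator from where it was at the start of the episode above 0.03 m).
It fails at once if the eraser is moved more than 30 mm (distance of eraser from where it was at the start of the episode above 0.03 m).
It also fails if it takes over 72 s, if anything falls off the work surface, if the arm or the gripper's body presses on something with over 40 N, if the wrist force passes 120 N, or if a joint passes its speed limit or range.

## Working session

There is one attempt and no reset: what is moved stays moved. The work goes in short steps, Python scripts to look and compute and a tool call to move; the robot and the scene stay as the last step left them, time stands still between calls to the robot, and variables do not carry over. Pictures are saved under pics/ and viewed, and the job is handed in when it is done.

Besides the shell and the picture viewer there is one more tool, called by a JSON object that holds its "method" and its "body". play_rows: Moves the arm, as the interface text tells. Its arguments: {"type":"object","properties":{"motion":{"type":"array","items":{"type":"array","items":{"type":"number"}}},"squeeze":{"type":"number"}},"required":["motion"]}

```bash
mkdir -p pics; ls; python3 - <<'E'
from workcell import sensors, grab_frame, finder
import cv2
print(sensors.state())
for n in ["scene","top"]:
    f=grab_frame(n); cv2.imwrite(f"pics/{n}0.png",f["img"])
    print(n,{k:f[k] for k in f if k!="img"})
    for l in ["lid_1_grip","tub_1_rim","mat","calculator","eraser"]:
        print(l,[(d["conf"],[round(float(v)) for v in d["point"]]) for d in finder.spot_point(f,l)])
E
```

```text
pics
{'time_s': 0.0, 'qpos': array([ 6.49737667e+01,  1.83524517e+01,  8.97070094e+01, -1.83645703e-04,
        7.20410473e+01, -1.14567292e+00]), 'qvel': array([ 0.07835395, -0.00890374, -0.01518976,  0.06757802,  0.07767433,
        0.00452272]), 'effort': array([ 1.05893843e-03, -4.12481439e+01, -2.31975317e+01,  7.28901615e-02,
        4.59188386e-02, -1.13041083e-04]), 'ee_pos': array([232.56695107, 525.32804399, 213.10804338]), 'ee_rot': array([ -91.04614136,   89.89949153, -114.92664499]), 'force': array([-0.16838455, -0.22524718, -0.18086951]), 'torque': array([0.01717902, 0.01580511, 0.04938683]), 'gripper_width': 91.38345818501287}
scene {'fx': 485.91010646832626, 'fy': 485.91010646832626, 'cx': 282.4096138821214, 'cy': 206.15718792436755, 'rvec': array([ 1.55354966,  2.10575785, -0.80253604]), 'tvec': array([ 242.91126209, -264.93513634, 1612.62149307]), 'shot': 1}
lid_1_grip [(0.85, [446, 202]), (0.58, [384, 234])]
tub_1_rim []
mat [(0.91, [253, 221])]
calculator [(0.73, [131, 196])]
eraser [(0.47, [275, 313])]
top {'fx': 514.186605243246, 'fy': 514.186605243246, 'cx': 277.21147123947645, 'cy': 207.56857738855052, 'rvec': array([ 2.17975945, -2.1494755 ,  0.15395373]), 'tvec': array([-161.50268781,  454.01044089, 1659.507176  ]), 'shot': 2}
lid_1_grip [(0.83, [133, 260]), (0.57, [176, 211])]
tub_1_rim [(0.61, [294, 195])]
mat [(0.56, [294, 199])]
calculator [(0.64, [398, 202]), (0.32, [177, 208])]
eraser [(0.47, [245, 130])]
```

View pics/scene0.png

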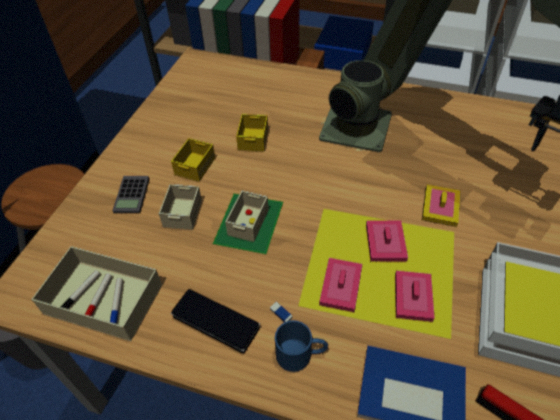

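View pics/top0.png

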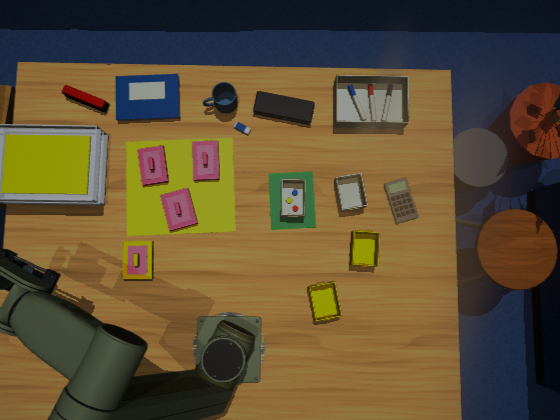

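The top picture shows three pink lids at (153,165), (206,160) and (179,209). There is a yellow-edged look-alike at (138,260), which I'm leaving alone. The tub on the mat is at (294,199), holding coloured magnets. The other ivory tub is at (351,193). The yellow tubs at (365,250) and (324,302) are not meant. The calculator is at (401,200) and the eraser at (243,128). Next I'll measure rectified crops.

```bash
cat > h.py <<'E'
import numpy as np, cv2
from workcell import sensors, grab_frame, finder
from scipy.spatial.transform import Rotation as Rn
def pose(f,st=None):
    """returns R,t world->cam"""
    if "rvec" in f: return cv2.Rodrigues(f["rvec"])[0], np.array(f["tvec"],float)
    Rt=Rn.from_euler("xyz",st["ee_rot"],degrees=True).as_matrix(); T=np.eye(4); T[:3,:3]=Rt; T[:3,3]=st["ee_pos"]
    C=np.linalg.inv(T@f["tool_from_camera"]); return C[:3,:3],C[:3,3]
def K(f): return np.array([[f["fx"],0,f["cx"]],[0,f["fy"],f["cy"]],[0,0,1]])
def px2w(f,uv,z,st=None):
    R,t=pose(f,st); d=R.T@np.linalg.inv(K(f))@np.array([*uv,1.]); c=-R.T@t
    return c+d*(z-c[2])/d[2]
def w2px(f,p,st=None):
    R,t=pose(f,st); q=K(f)@(R@np.array(p,float)+t); return q[:2]/q[2]
def rect(f,cx,cy,z,wx,wy,s,st=None):
    """top view of plane z, s px/mm; image right = -y world, up = +x"""
    R,t=pose(f,st)
    # out px (u,v): x=cx+wx/2-v/s ; y=cy+wy/2-u/s
    A=np.array([[0,-1/s,cx+wx/2],[-1/s,0,cy+wy/2],[0,0,z],[0,0,1]],float)
    H=K(f)@np.c_[R,t]@A
    return cv2.warpPerspective(f["img"],H,(int(wy*s),int(wx*s)),flags=cv2.WARP_INVERSE_MAP|cv2.INTER_CUBIC)
E
python3 - <<'E'
from h import *
f=grab_frame("top")
for n,uv,z in [("A",(153,165),34.5),("B",(206,160),34.5),("C",(179,209),34.5),("Y",(138,260),34.5),("tubmat",(293,199),60),("mat",(293,200),0),("tub",(351,193),60),("calc",(401,200),14),("eraser",(243,129),12),("mug",(223,98),80)]:
    print(n,px2w(f,uv,z).round())
w=grab_frame("wrist");print(w["tool_from_camera"].round(3),w["fx"],w["cx"],w["cy"]); cv2.imwrite("pics/w0.png",w["img"])
E
```

```text
A [591. 256.  34.]
B [611.  82.  34.]
C [446. 165.  34.]
Y [279. 291.  34.]
tubmat [ 481. -205.   60.]
mat [ 486. -208.    0.]
tub [ 504. -394.   60.]
calc [ 490. -568.   14.]
eraser [724. -36.  12.]
mug [808.  28.  80.]
[[-1.00000e-03 -2.74000e-01  9.62000e-01 -1.70595e+02]
 [ 1.00000e+00  0.00000e+00  1.00000e-03  1.80000e-01]
 [-1.00000e-03  9.62000e-01  2.74000e-01 -7.75950e+01]
 [ 0.00000e+00  0.00000e+00  0.00000e+00  1.00000e+00]] 376.9545995617949 279.4083761324694 204.5561815487678
```

View pics/w0.png

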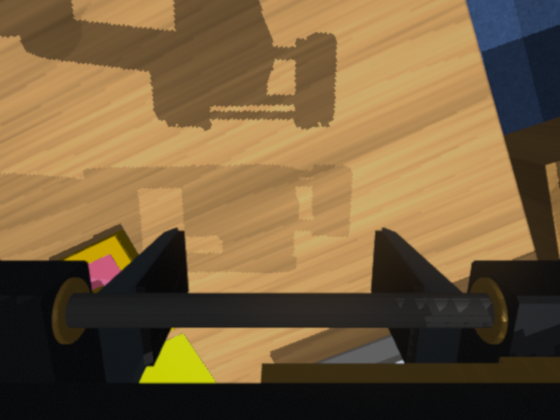

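```bash
python3 - <<'E'
from h import *
f=grab_frame("top")
ims=[]
for n,x,y,z in [("A",591,256,21.5),("B",611,82,21.5),("C",446,165,21.5),("T",481,-205,60),("T2",504,-394,60)]:
    r=rect(f,x,y,z,190,190,3); ims.append(cv2.resize(r,(260,260)))
    if n in "ABC":
        h=cv2.cvtColor(r,cv2.COLOR_BGR2HSV); m=((h[...,0]>150)&(h[...,1]>80)&(h[...,2]>60)).astype(np.uint8)
        m=cv2.morphologyEx(m,cv2.MORPH_CLOSE,np.ones((35,35)))
        c=max(cv2.findContours(m,0,2)[0],key=cv2.contourArea); q=cv2.minAreaRect(c)
        print(n,"x,y",x+95-q[0][1]/3,y+95-q[0][0]/3,"size",q[1][0]/3,q[1][1]/3,"ang",q[2],"area",cv2.contourArea(c)/9)
ims.append(ims[0]*0)
cv2.imwrite("pics/rect0.png",np.vstack([np.hstack(ims[:3]),np.hstack(ims[3:])]))
E
```

```text
A x,y 593.6169230143229 261.19854736328125 size 124.16685994466145 85.71277872721355 ang 80.06187438964844 area 10296.444444444445
B x,y 613.5243428548177 86.17947387695312 size 132.33702596028647 85.10154215494792 ang 86.29869079589844 area 10857.166666666666
C x,y 448.0438232421875 169.51739501953125 size 123.58047485351562 93.4081522623698 ang 73.26749420166016 area 11172.5
```

View pics/rect0.png

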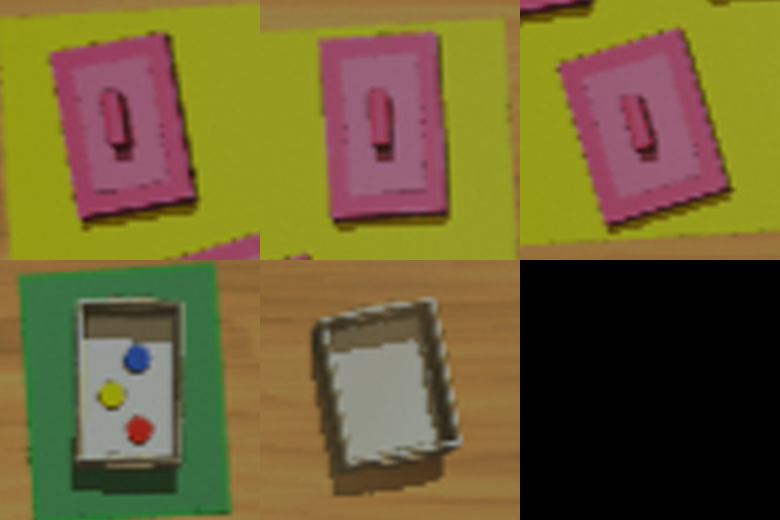

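```bash
python3 - <<'E'
from h import *
st=sensors.state()
print(Rn.from_euler("xyz",st["ee_rot"],degrees=True).as_matrix().round(3), st["ee_pos"],st["qpos"].round(1))
f=grab_frame("top")
for n,x,y,z in [("T",481,-205,60),("T2",504,-394,60)]:
    r=rect(f,x,y,z,190,190,4); cv2.imwrite(f"pics/r_{n}.png",r)
for l in ["lid_1_grip","tub_1_rim"]:
  for d in finder.spot_point(f,l): print(l,d["conf"],d["point"],px2w(f,d["point"],34.5 if l[0]=="l" else 60).round(1))
E
```

```text
[[ 0.     0.405  0.914]
 [ 0.     0.914 -0.405]
 [-1.     0.     0.   ]] [232.81343704 525.77927676 214.00043273] [65.  18.3 89.6 -0.  72.  -1.1]
lid_1_grip 0.89 [176.1, 212.1] [435.8 174.5  34.5]
lid_1_grip 0.65 [133.5, 258.8] [282.4 305.6  34.5]
tub_1_rim 0.95 [292.9, 195.6] [ 492.2 -204.9   60. ]
```

View pics/r_T.png

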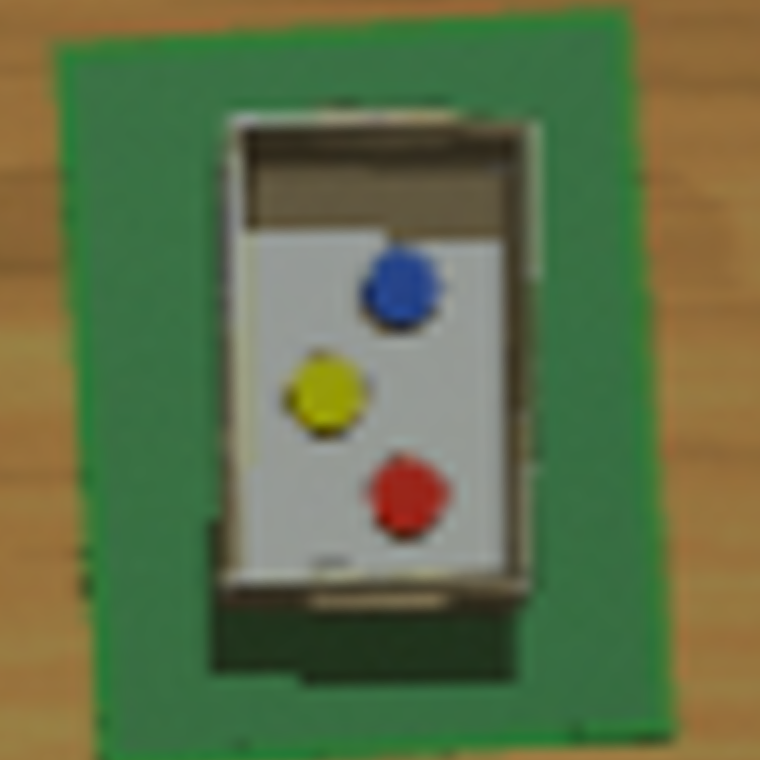

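View pics/r_T2.png

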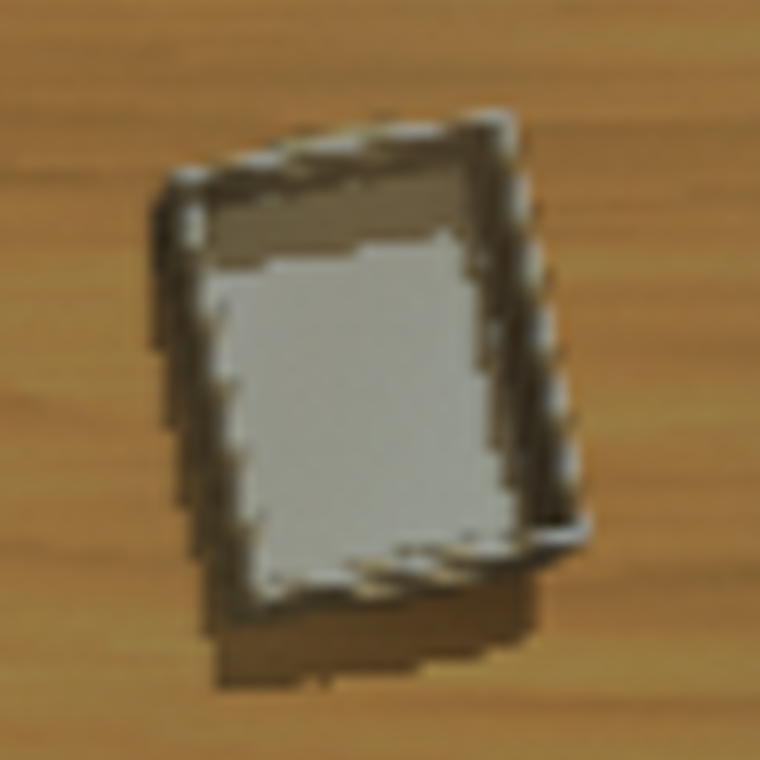

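{"method": "play_rows", "body": {"motion": [[0.028,-0.028,0,0.06,0.4],[0.056,-0.056,0,0.12,0.4],[0.084,-0.084,0,0.18,0.4],[0.112,-0.112,0,0.24,0.4],[0.14,-0.14,0,0.3,0.4],[0.168,-0.168,0,0.36,0.4],[0.196,-0.196,0,0.42,0.4],[0.224,-0.224,0,0.48,0.4]]}}

```text
time_s: 1.57
ee_pos: [457.9, 300.2, 214.2]
ee_rot: [43.8, 90.0, 47.6]
force: [0.9, 0.9, 0.8]
gripper_width: 40.7
```

{"method": "play_rows", "body": {"motion": [[0.028,-0.028,0,0,0.4],[0.056,-0.056,0,0,0.4],[0.084,-0.084,0,0,0.4],[0.112,-0.112,0,0,0.4],[0.14,-0.14,0,0,0.4],[0.168,-0.168,0,0,0.4],[0.196,-0.196,0,0,0.4],[0.208,-0.208,0,0,0.4]]}}

```text
time_s: 2.23
ee_pos: [667.8, 89.7, 213.4]
ee_rot: [-49.0, 89.9, -45.6]
force: [-0.2, 0.7, 0.2]
gripper_width: 36.5
```

```bash
cat >> h.py <<'E'
def lidmeas(f,st,x,y,z,name,W=170,s=4):
    r=rect(f,x,y,z,W,W,s,st); cv2.imwrite(name,r)
    h=cv2.cvtColor(r,cv2.COLOR_BGR2HSV); m=((h[...,0]>150)&(h[...,1]>80)&(h[...,2]>40)).astype(np.uint8)
    m=cv2.morphologyEx(m,cv2.MORPH_CLOSE,np.ones((35,35)))
    c=max(cv2.findContours(m,0,2)[0],key=cv2.contourArea); q=cv2.minAreaRect(c)
    print("x,y",x+W/2-q[0][1]/s,y+W/2-q[0][0]/s,"size",q[1][0]/s,q[1][1]/s,"ang",q[2])
E
python3 - <<'E'
from h import *
st=sensors.state(); print(st["ee_pos"],st["ee_rot"],st["force"],st["gripper_width"])
f=grab_frame("wrist"); cv2.imwrite("pics/w1.png",f["img"])
lidmeas(f,st,613,86,21.5,"pics/w1r.png")
for d in finder.spot_point(f,"lid_1_grip"): print(d["conf"],d["point"],px2w(f,d["point"],34.5,st).round(1))
E
```

```text
[667.82851572  89.70601352 213.3836111 ] [-49.01653995  89.86734659 -45.57382657] [-0.17734787  0.6600518   0.23112992] 36.4937641136174
x,y 615.8650817871094 90.58119201660156 size 129.07273864746094 84.49757385253906 ang 86.0548095703125
```

View pics/w1.png

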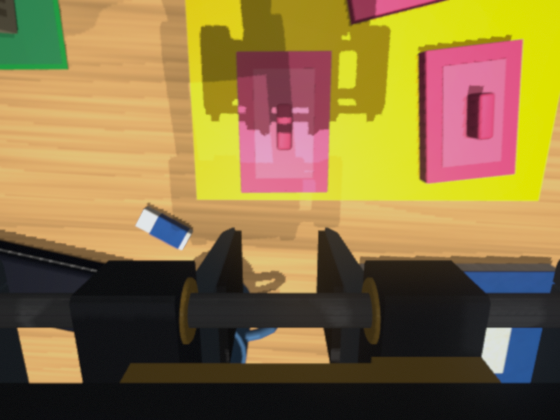

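View pics/w1r.png

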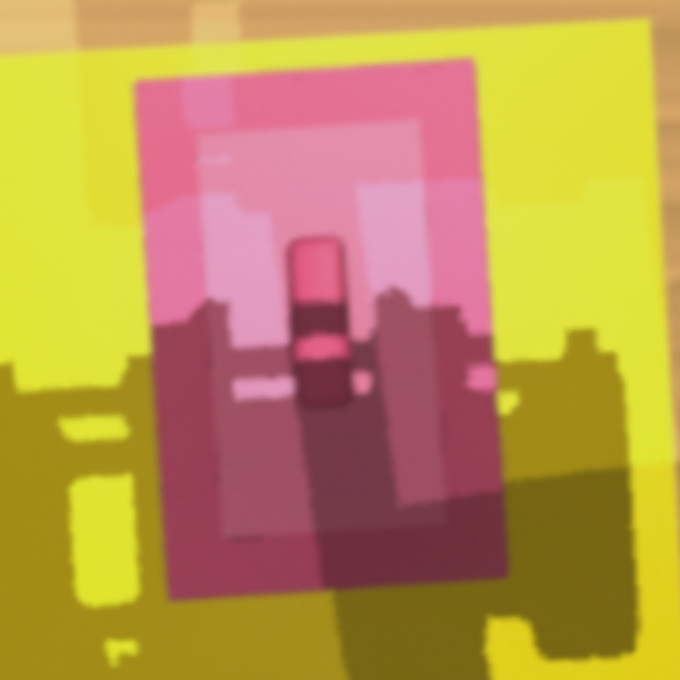

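```bash
python3 - <<'E'
from h import *
for i in range(2):
    st=sensors.state(); print(st["time_s"],st["ee_pos"],st["ee_rot"],st["qvel"].round(1))
    f=grab_frame("wrist")
st=sensors.state(); f=grab_frame("wrist")
lidmeas(f,st,613,86,21.5,"pics/w2r.png")
for n,z in(("blocktop",47.5),): print(px2w(f,(284,115),z,st))
E
```

```text
2.3333 [666.71541644  90.96450422 213.03566047] [-82.11038368  89.96512584 -78.71077356] [ 2.8 -2.   2.9  2.1  1.   1. ]
2.3833 [665.24547479  92.6817062  213.22159105] [157.90195419  89.93077754 161.38686643] [ 2.3 -1.5  1.7  0.7  0.4  0.1]
x,y 615.1122436523438 91.38077545166016 size 129.28785705566406 84.66600799560547 ang 86.084716796875
[601.57368757  94.49479505  47.5       ]
```

{"method": "play_rows", "body": {"motion": [[-0.025,-0.001,0,0.008,0.4],[-0.05,-0.002,-0.02,0.008,0.4],[-0.05,-0.002,-0.055,0.008,0.4],[-0.05,-0.002,-0.09,0.008,0.4],[-0.05,-0.002,-0.1,0.008,0.4],[-0.05,-0.002,-0.1,0.008,0.4],[-0.05,-0.002,-0.1,0.008,0.4],[-0.05,-0.002,-0.1,0.008,0.4]]}}

```text
time_s: 3.15
ee_pos: [616.3, 92.5, 116.3]
ee_rot: [5.2, 89.8, 9.3]
force: [-0.4, 0.6, -0.6]
gripper_width: 36.2
```

```bash
python3 - <<'E'
from h import *
st=sensors.state(); f=grab_frame("wrist"); cv2.imwrite("pics/w3.png",f["img"])
print(st["ee_pos"],st["ee_rot"])
E
```

```text
[616.31747151  92.47963437 116.28942318] [ 5.16415839 89.76106672  9.27997341]
```

View pics/w3.png

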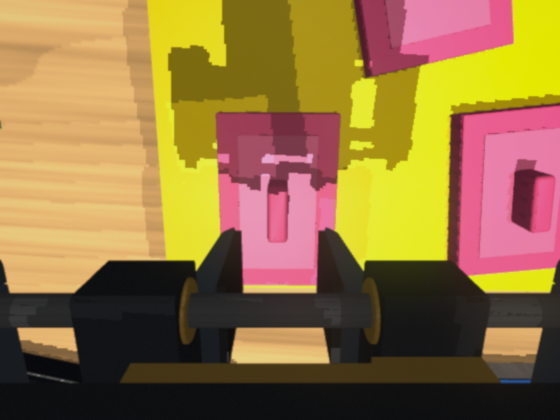

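```bash
python3 - <<'E'
from h import *
st=sensors.state(); f=grab_frame("wrist")
print(st["ee_pos"])
a=np.radians(3.9)
for z in (21.5,47.5):
  print(z,[w2px(f,(615.1+u*np.cos(a)-v*np.sin(a),91.4+u*np.sin(a)+v*np.cos(a),z),st).round() for u,v in ((20,7),(20,-7),(-20,-7),(-20,7))])
print([w2px(f,(615.1+u*np.cos(a)-v*np.sin(a),91.4+u*np.sin(a)+v*np.cos(a),21.5),st).round() for u,v in ((65.5,43),(65.5,-43),(-65.5,-43),(-65.5,43))])
E
```

```text
[616.41155178  92.34983475 116.38996412]
21.5 [array([287., 230.]), array([268., 230.]), array([268., 178.]), array([287., 178.])]
47.5 [array([288., 243.]), array([267., 243.]), array([267., 186.]), array([288., 186.])]
[array([332., 285.]), array([222., 285.]), array([215., 112.]), array([341., 113.])]
```

{"method": "play_rows", "body": {"motion": [[0,0,-0.03,0,0.4],[0,0,-0.06,0,0.4],[0,0,-0.08,0,0.4],[0,0,-0.089,0,0.4],[0,0,-0.089,0,0.4],[0,0,-0.089,0,0.4],[0,0,-0.089,0,0],[0,0,-0.089,0,0]], "squeeze": 30}}

```text
time_s: 3.92
ee_pos: [616.2, 92.0, 26.9]
ee_rot: [4.9, 89.8, 9.0]
force: [-0.2, -0.1, 0.1]
gripper_width: 26.2
```

{"method": "play_rows", "body": {"motion": [[0,0,0,0,0],[0,0,0,0,0],[0,0,0.01,0,0],[0,0,0.04,0,0],[0,0,0.08,0,0],[0,0,0.11,0,0],[0,0,0.12,0,0],[0,0,0.12,0,0]]}}

```text
time_s: 4.58
ee_pos: [616.6, 92.0, 148.8]
ee_rot: [4.3, 89.6, 8.4]
force: [0.4, -0.0, -1.9]
gripper_width: 14.0
```

{"method": "play_rows", "body": {"motion": [[0,-0.02,0.025,0,0],[-0.002,-0.05,0.05,-0.02,0],[-0.004,-0.08,0.07,-0.04,0],[-0.006,-0.115,0.085,-0.06,0],[-0.008,-0.15,0.1,-0.08,0],[-0.01,-0.185,0.12,-0.085,0],[-0.012,-0.22,0.14,-0.085,0],[-0.014,-0.25,0.16,-0.085,0]]}}

```text
time_s: 5.25
ee_pos: [599.5, -160.2, 303.1]
ee_rot: [169.4, 89.7, 168.6]
force: [0.6, 0.0, -1.2]
gripper_width: 13.5
```

{"method": "play_rows", "body": {"motion": [[0,-0.02,0.01,0,0],[0,-0.04,0.023,0,0],[0,-0.047,0.025,0,0],[0,-0.047,0.025,0,0],[0,-0.047,0.025,0,0],[0,-0.047,0.025,0,0],[0,-0.047,0.025,0,0],[0,-0.047,0.025,0,0]]}}

```text
time_s: 5.92
ee_pos: [600.7, -203.9, 329.3]
ee_rot: [148.2, 89.9, 147.5]
force: [-0.2, 0.2, -1.5]
gripper_width: 13.9
```

```bash
python3 - <<'E'
from h import *
st=sensors.state(); f=grab_frame("wrist"); cv2.imwrite("pics/w4.png",f["img"])
print(st["ee_pos"],st["ee_rot"],st["force"],st["gripper_width"])
cv2.imwrite("pics/w4r.png",rect(f,488,-205,60,150,150,5,st))
for d in finder.spot_point(f,"tub_1_rim"): print(d["conf"],d["point"],px2w(f,d["point"],60,st).round(1))
f=grab_frame("top"); cv2.imwrite("pics/t1r.png",rect(f,488,-205,60,150,150,5))
E
```

```text
[ 600.70370543 -203.93792512  329.26735444] [148.2343979   89.91364178 147.53014009] [-0.17146154  0.22469644 -1.54198932] 13.934158812918247
0.77 [282.0, 62.3] [ 486.2 -198.9   60. ]
```

View pics/w4.png

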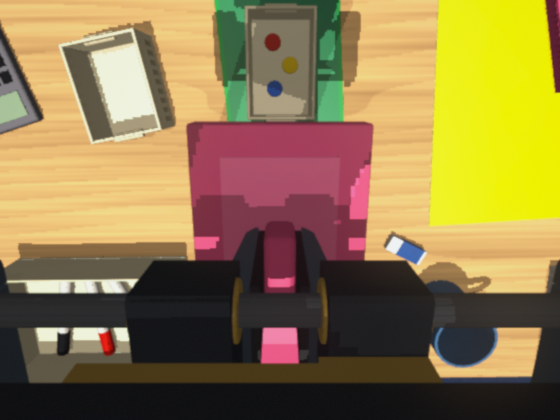

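View pics/w4r.png

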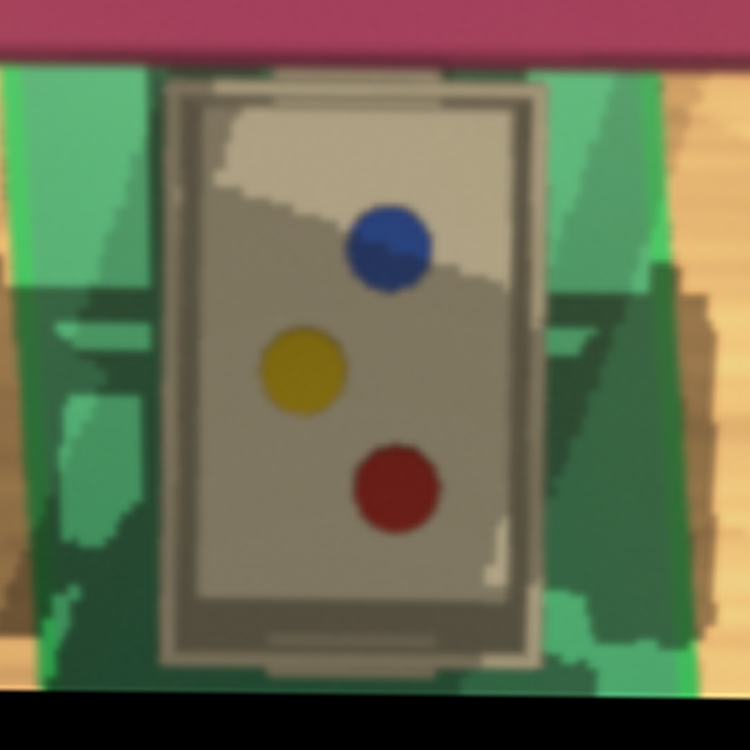

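```bash
python3 - <<'E'
from h import *
st=sensors.state(); f=grab_frame("wrist")
print(st["ee_pos"],st["ee_rot"])
r=rect(f,530,-204,324,60,130,5,st); cv2.imwrite("pics/w5r.png",r)
E
```

```text
[ 600.79731661 -204.55688135  329.83610793] [142.4187416   89.97801525 141.67829401]
```

View pics/w5r.png

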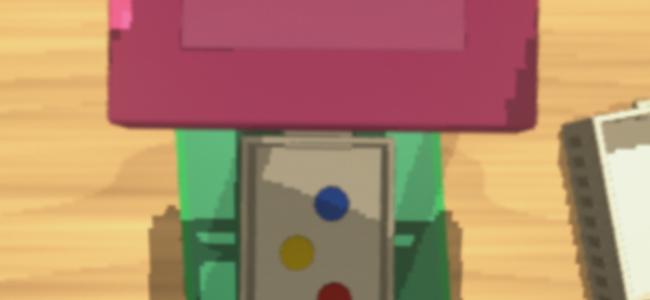

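View pics/t1r.png

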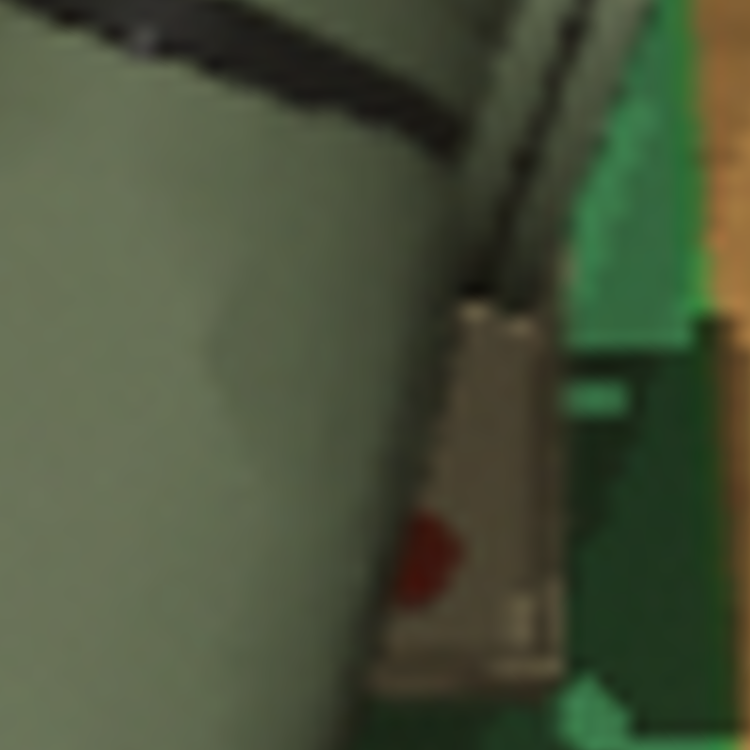

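{"method": "play_rows", "body": {"motion": [[-0.01,0,-0.035,0,0],[-0.02,0,-0.07,0,0],[-0.03,0,-0.105,0,0],[-0.04,0.002,-0.14,0,0],[-0.046,0.002,-0.175,0,0],[-0.046,0.002,-0.21,0,0],[-0.046,0.002,-0.23,0,0],[-0.046,0.002,-0.23,0,0]]}}

```text
time_s: 6.78
ee_pos: [551.4, -201.8, 95.3]
ee_rot: [158.6, 89.4, 157.8]
force: [-0.3, 0.8, -1.0]
gripper_width: 13.7
```

```bash
python3 - <<'E'
from h import *
for i in range(4): grab_frame("scene")
st=sensors.state(); f=grab_frame("wrist"); cv2.imwrite("pics/w6.png",f["img"])
print(st["ee_pos"],st["ee_rot"],st["force"])
cv2.imwrite("pics/w6r.png",rect(f,470,-203,60,120,120,6,st))
cv2.imwrite("pics/w6l.png",rect(f,490,-203,st["ee_pos"][2]-5.4,60,120,6,st))
E
```

```text
[ 556.42426772 -203.7710856   102.07161811] [-19.24632084  89.7607475  -20.02993363] [ 0.1171689   0.00856527 -0.52594743]
```

View pics/w6.png

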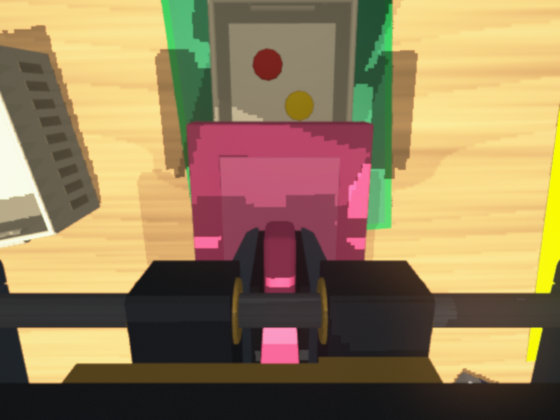

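View pics/w6r.png

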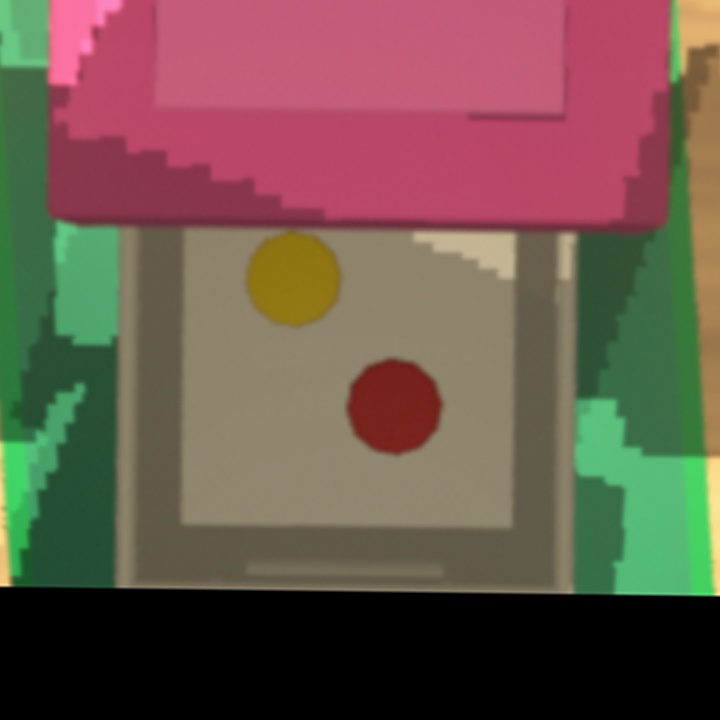

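View pics/w6l.png

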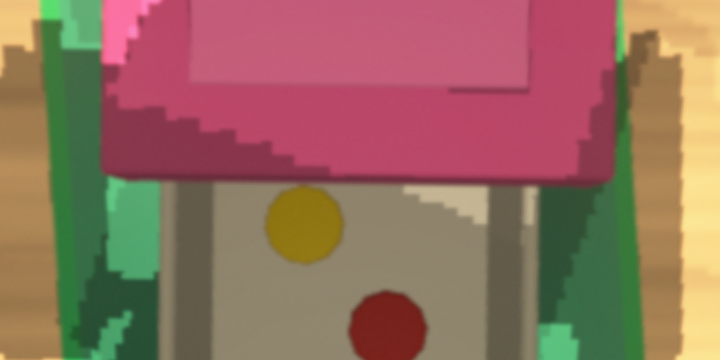

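{"method": "play_rows", "body": {"motion": [[-0.02,0.001,0,0,0],[-0.045,0.0015,0,0,0],[-0.06,0.002,0,0,0],[-0.068,0.0024,0,0,0],[-0.068,0.0024,-0.005,0,0],[-0.068,0.0024,-0.009,0,0],[-0.068,0.0024,-0.009,0,0],[-0.068,0.0024,-0.009,0,0]]}}

```text
time_s: 7.7
ee_pos: [487.8, -201.0, 90.8]
ee_rot: [-3.3, 90.0, -4.1]
force: [-0.3, -0.4, -0.6]
gripper_width: 13.7
```

```bash
python3 - <<'E'
from h import *
f=grab_frame("scene"); f=grab_frame("scene"); cv2.imwrite("pics/s7.png",f["img"])
u,v=w2px(f,(488,-201,70)); u,v=int(u),int(v); print(u,v)
cv2.imwrite("pics/s7c.png",cv2.resize(f["img"][v-55:v+55,u-70:u+70],None,fx=5,fy=5,interpolation=cv2.INTER_CUBIC))
st=sensors.state(); print(st["ee_pos"],st["ee_rot"],st["force"],st["torque"])
E
```

```text
246 205
[ 487.61166771 -200.90499936   90.83911137] [ 5.67040468 89.98198751  4.89910665] [ 0.71354136 -0.35655621 -0.63305682] [-0.0219406  -0.00188391  0.01538367]
```

View pics/s7c.png

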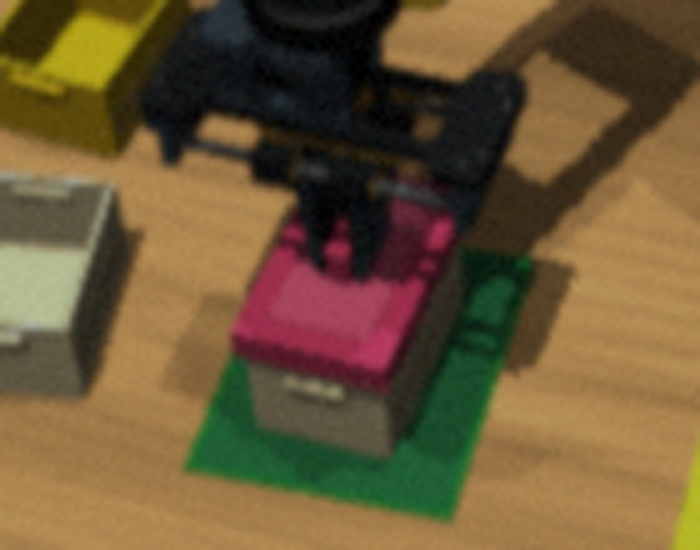

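{"method": "play_rows", "body": {"motion": [[0.0005,0,-0.001,0,0],[0.0005,0,-0.002,0,0],[0.0005,0,-0.003,0,0],[0.0005,0,-0.004,0,0],[0.0005,0,-0.005,0,0],[0.0005,0,-0.006,0,0],[0.0005,0,-0.007,0,0],[0.0005,0,-0.007,0,0]]}}

```text
time_s: 8.47
ee_pos: [487.1, -200.8, 83.7]
ee_rot: [149.2, 90.0, 148.4]
force: [0.4, -0.3, -1.2]
gripper_width: 13.9
```

{"method": "play_rows", "body": {"motion": [[0,0,-0.001,0,0],[0,0,-0.001,0,0],[0,0,-0.002,0,0],[0,0,-0.002,0,0],[0,0,-0.003,0,0],[0,0,-0.003,0,0],[0,0,-0.003,0,0],[0,0,-0.003,0,0]]}}

```text
time_s: 9.13
ee_pos: [487.3, -200.8, 80.9]
ee_rot: [129.6, 90.0, 128.8]
force: [0.1, 0.6, -0.8]
gripper_width: 13.8
```

{"method": "play_rows", "body": {"motion": [[0,0,-0.0005,0,0],[0,0,-0.0005,0,0],[0,0,-0.001,0,0],[0,0,-0.001,0,0],[0,0,-0.0015,0,0],[0,0,-0.0015,0,0],[0,0,-0.0015,0,0],[0,0,-0.0015,0,0]]}}

```text
time_s: 9.8
ee_pos: [487.3, -200.8, 79.5]
ee_rot: [89.1, 90.0, 88.3]
force: [0.6, -0.4, -1.0]
gripper_width: 13.7
```

{"method": "play_rows", "body": {"motion": [[0,0,-0.0005,0,0],[0,0,-0.0005,0,0.3],[0,0,-0.0005,0,0.3],[0,0,-0.0005,0,0.3],[0,0,-0.0005,0,0.3],[0,0,0.01,0,0.3],[0,0,0.04,0,0.3],[0,0,0.05,0,0.3]]}}

```text
time_s: 10.47
ee_pos: [489.0, -201.6, 132.9]
ee_rot: [-22.4, 89.7, -23.2]
force: [0.5, -0.2, 0.4]
gripper_width: 27.6
```

```bash
python3 - <<'E'
from h import *
f=grab_frame("scene"); f=grab_frame("scene"); f=grab_frame("scene")
u,v=246,205
cv2.imwrite("pics/s8c.png",cv2.resize(f["img"][v-55:v+55,u-70:u+70],None,fx=5,fy=5,interpolation=cv2.INTER_CUBIC))
st=sensors.state(); f=grab_frame("wrist"); cv2.imwrite("pics/w8.png",f["img"]);print(st["ee_pos"],st["ee_rot"],st["force"],st["gripper_width"])
E
```

```text
[ 487.89993369 -201.08147915  130.52524627] [-21.1250585   89.83975453 -21.91425014] [-0.36365882  0.70246117 -0.45825734] 27.321015771448916
```

View pics/s8c.png

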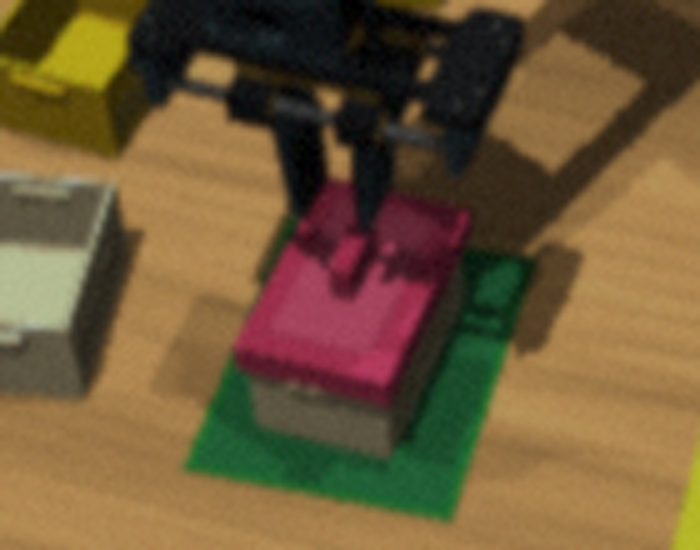

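View pics/w8.png

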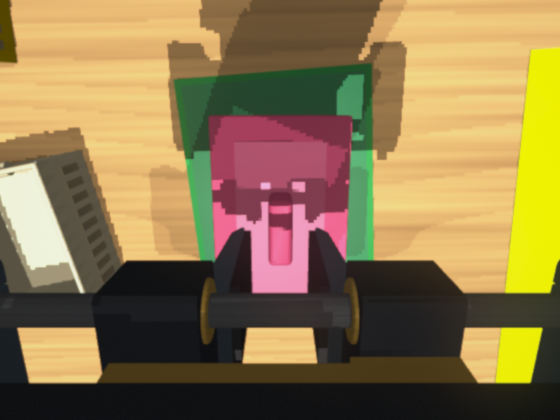

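{"method": "play_rows", "body": {"motion": [[0,0,0,0,0],[0,0,0,0,0],[0,0,0,0,0],[0,0,-0.01,0,0],[0,0,-0.02,0,0],[0,0,-0.026,0,0],[0,0,-0.028,0,0],[0,0,-0.028,0,0]]}}

```text
time_s: 11.33
ee_pos: [486.6, -200.5, 100.4]
ee_rot: [156.0, 89.9, 155.2]
force: [-0.1, -0.2, -0.2]
gripper_width: 0.7
```

{"method": "play_rows", "body": {"motion": [[0,0,-0.001,0,0],[0,0,-0.002,0,0],[0,0,-0.002,0,0],[0,0,-0.003,0,0],[0,0,-0.003,0,0],[0,0,-0.004,0,0],[0,0,-0.004,0,0],[0,0,-0.004,0,0]]}}

```text
time_s: 12.0
ee_pos: [488.0, -201.1, 99.3]
ee_rot: [-20.2, 89.8, -21.0]
force: [-2.6, 0.2, 9.1]
gripper_width: 0.3
```

{"method": "play_rows", "body": {"motion": [[0,0,-0.0005,0,0],[0,0,-0.001,0,0],[0,0,-0.0015,0,0],[0,0,-0.0015,0,0],[0,0,-0.002,0,0],[0,0,-0.002,0,0],[0,0,-0.002,0,0],[0,0,-0.002,0,0]]}}

```text
time_s: 12.67
ee_pos: [489.4, -201.4, 98.4]
ee_rot: [-15.9, 89.6, -16.7]
force: [0.1, 2.1, 13.4]
gripper_width: 0.3
```

{"method": "play_rows", "body": {"motion": [[0,0,-0.0005,0,0],[0,0,-0.001,0,0],[0,0,-0.0015,0,0],[0,0,-0.002,0,0],[0,0,-0.0025,0,0],[0,0,-0.003,0,0],[0,0,-0.003,0,0],[0,0,-0.003,0,0]]}}

```text
time_s: 13.33
ee_pos: [487.8, -201.1, 93.1]
ee_rot: [-18.7, 89.9, -19.5]
force: [-0.3, -0.9, 4.9]
gripper_width: 0.2
```

{"method": "play_rows", "body": {"motion": [[0,0,-0.001,0,0],[0,0,-0.002,0,0],[0,0,-0.003,0,0],[0,0,-0.004,0,0],[0,0,-0.005,0,0],[0,0,-0.006,0,0],[0,0,-0.006,0,0],[0,0,-0.006,0,0]]}}

```text
time_s: 14.0
ee_pos: [487.2, -200.8, 89.2]
ee_rot: [-18.5, 90.0, -19.3]
force: [-5.6, 3.3, 22.6]
gripper_width: 0.3
```

Block top is near 89, as expected when home. I'll lift off and look.

{"method": "play_rows", "body": {"motion": [[0,0,0.005,0,0],[0,0,0.03,0,0],[0.02,0,0.065,0,0],[0.045,0,0.1,0,0],[0.06,0,0.13,0,0],[0.07,0,0.14,0,0],[0.07,0,0.14,0,0],[0.07,0,0.14,0,0]]}}

```text
time_s: 14.67
ee_pos: [556.5, -200.5, 225.2]
ee_rot: [163.7, 89.8, 163.0]
force: [-0.6, 0.3, -0.4]
gripper_width: 0.6
```

```bash
python3 - <<'E'
from h import *
f=grab_frame("scene"); f=grab_frame("scene"); f=grab_frame("scene")
u,v=246,205
cv2.imwrite("pics/s9c.png",cv2.resize(f["img"][v-55:v+55,u-70:u+70],None,fx=5,fy=5,interpolation=cv2.INTER_CUBIC)); cv2.imwrite("pics/s9.png",f["img"])
st=sensors.state(); f=grab_frame("wrist"); cv2.imwrite("pics/w9.png",f["img"]);print(st["ee_pos"],st["ee_rot"],st["force"],st["gripper_width"])
cv2.imwrite("pics/w9r.png",rect(f,488,-201,63,150,150,5,st))
E
```

```text
[ 555.31256703 -200.397973    224.2014791 ] [161.13749896  89.70154884 160.33102219] [ 0.18417069 -0.15123925  0.96976022] 0.6801411587713003
```

View pics/s9c.png

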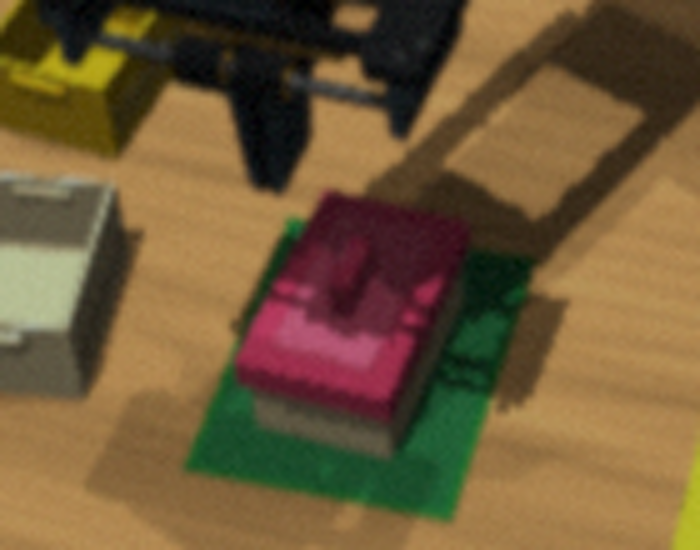

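View pics/w9r.png

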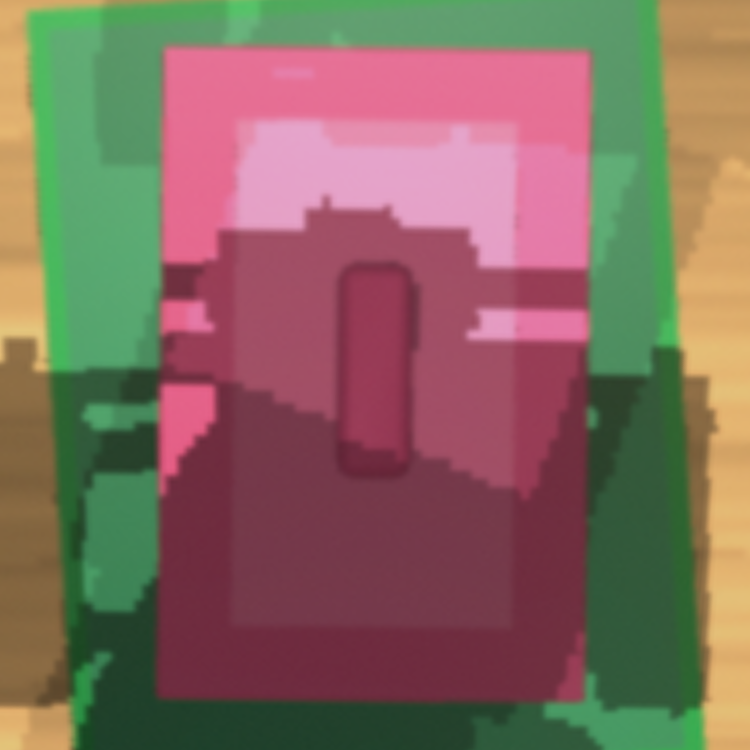

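View pics/s9.png

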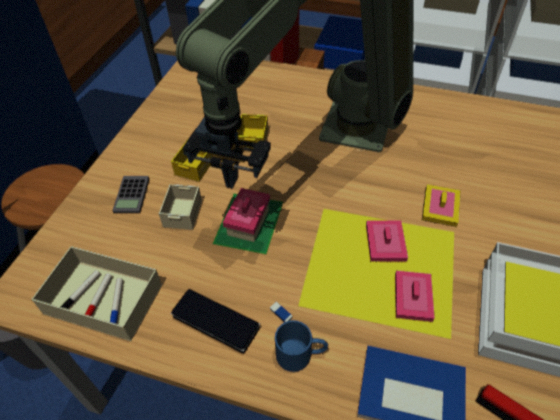

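{"method": "play_rows", "body": {"motion": [[-0.017,0,-0.03,0,0],[-0.017,0,-0.065,0,0],[-0.017,0,-0.1,0,0],[-0.017,0,-0.13,0,0],[-0.017,0,-0.15,0,0],[-0.017,0,-0.156,0,0],[-0.017,0,-0.156,0,0],[-0.017,0,-0.156,0,0]]}}

```text
time_s: 15.53
ee_pos: [540.4, -201.0, 70.9]
ee_rot: [-4.4, 90.0, -5.2]
force: [0.6, -0.2, -0.0]
gripper_width: 0.3
```

{"method": "play_rows", "body": {"motion": [[0,0,-0.001,0,0],[0,0,-0.002,0,0],[0,0,-0.003,0,0],[0,0,-0.004,0,0],[0,0,-0.005,0,0],[0,0,-0.006,0,0],[0,0,-0.007,0,0],[0,0,-0.007,0,0]]}}

```text
time_s: 16.2
ee_pos: [540.2, -200.8, 63.3]
ee_rot: [144.9, 90.0, 144.1]
force: [0.1, 0.2, -1.1]
gripper_width: 0.3
```

{"method": "play_rows", "body": {"motion": [[0,0,-0.001,0,0],[0,0,-0.001,0,0],[0,0,-0.002,0,0],[0,0,-0.002,0,0],[0,0,-0.003,0,0],[0,0,-0.003,0,0],[0,0,-0.003,0,0],[0,0,-0.003,0,0]]}}

```text
time_s: 16.87
ee_pos: [540.3, -200.8, 63.1]
ee_rot: [-20.9, 89.9, -21.7]
force: [-4.8, 1.4, 16.7]
gripper_width: 0.3
```

The far end is home: the plate reads 63 mm. Now the near end.

{"method": "play_rows", "body": {"motion": [[0,0,0.03,0,0],[0,0,0.06,0,0],[-0.035,0,0.06,0,0],[-0.07,0,0.06,0,0],[-0.1,0.001,0.06,0,0],[-0.102,0.001,0.06,0,0],[-0.102,0.001,0.04,0,0],[-0.102,0.001,0.015,0,0]]}}

```text
time_s: 17.53
ee_pos: [440.1, -200.9, 77.1]
ee_rot: [-23.7, 89.6, -24.5]
force: [-0.1, -1.2, 0.3]
gripper_width: 0.7
```

{"method": "play_rows", "body": {"motion": [[0,0,-0.002,0,0],[0,0,-0.004,0,0],[0,0,-0.006,0,0],[0,0,-0.008,0,0],[0,0,-0.01,0,0],[0,0,-0.011,0,0],[0,0,-0.012,0,0],[0,0,-0.013,0,0]]}}

```text
time_s: 18.2
ee_pos: [438.6, -199.9, 63.2]
ee_rot: [-16.3, 90.0, -17.1]
force: [-2.7, 1.4, 13.2]
gripper_width: 0.5
```

Both ends read about 63 mm under load, so the lid is level and home. I'll back off and take a final look.

{"method": "play_rows", "body": {"motion": [[0,0,0.02,0,0],[0,0,0.05,0,0],[0.03,0,0.085,0,0],[0.06,0,0.12,0,0],[0.09,0,0.15,0,0],[0.11,0,0.16,0,0],[0.115,0,0.16,0,0],[0.115,0,0.16,0,0]]}}

```text
time_s: 18.87
ee_pos: [554.9, -199.8, 222.9]
ee_rot: [-17.1, 89.9, -17.8]
force: [0.3, -0.1, -0.8]
gripper_width: 0.1
```

```bash
python3 - <<'E'
from h import *
for i in range(4): s=grab_frame("scene")
cv2.imwrite("pics/s10.png",s["img"])
st=sensors.state(); f=grab_frame("wrist");print(st["ee_pos"],st["ee_rot"],st["force"],st["gripper_width"])
lidmeas(f,st,488,-201,63,"pics/w10r.png",150,5)
E
```

```text
[ 551.36628971 -199.5377048   221.05160464] [161.35498557  89.78285037 160.53864026] [-0.54169682 -0.46782618 -0.236577  ] 0.15514013405734048
x,y 488.16123657226564 -200.462109375 size 86.23451538085938 130.44267578125 ang 0.4085191488265991
```

View pics/s10.png

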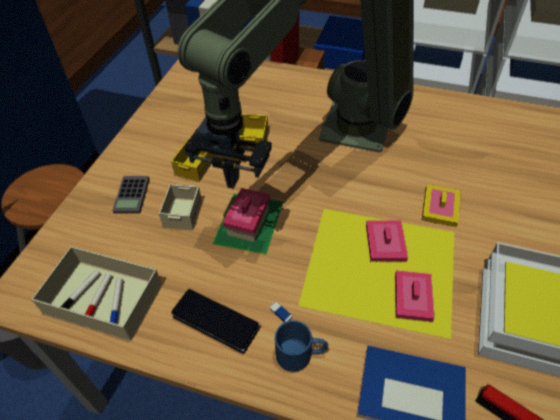

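View pics/w10r.png

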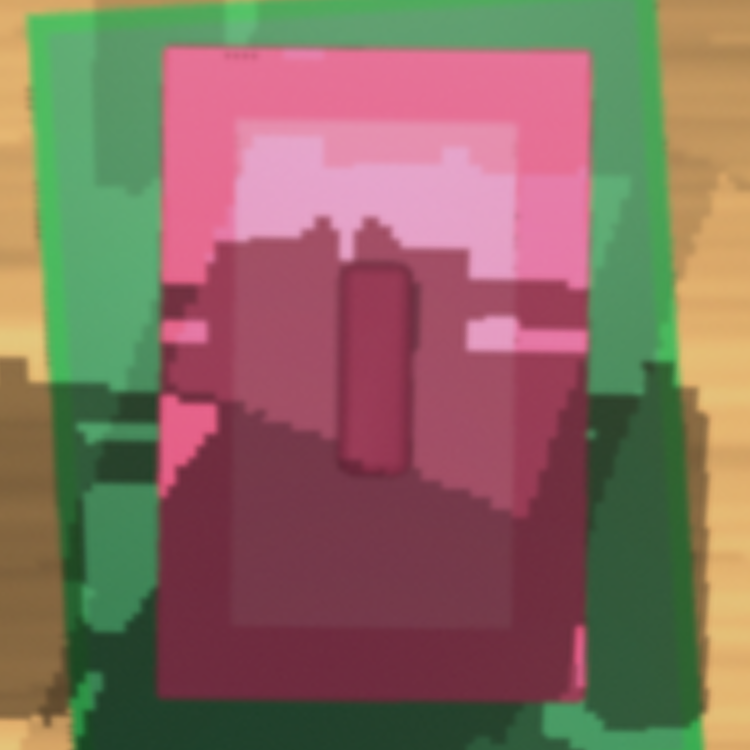

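The picture shows the lid centred and level on the tub. The two other lids still lie flat at (387,240) and (414,296) in the scene view, and the calculator and eraser are where they were.

```bash
python3 -c "
from workcell import job_done; print(job_done())"
```

```text
the job is handed in; nothing more can be done
None
```

The fitting lid is snapped home on the tub on the mat, and I handed the job in at about 19 s of the 72 s.

**Choosing the lid:** I picked it by measuring instead of trying all three. The images gave about 124 x 86, 132 x 85 and 124 x 93 mm for the lids, and about 118 x 77 mm for the tub on the mat. That pointed to the 131 x 86 mm lid, and its skirt slid over the rim on the first try with no resistance.

**Closing it:** I let the lid rest on the catches, let go and backed off, then pressed on the grip block with the shut fingers until it snapped. The highest force I read was about 23 N.

**Last checks:**
- **Level:** pressing each end of the plate gave 63.1 mm and 63.2 mm, against about 63 mm expected.
- **Centred:** the final wrist image puts the lid within about 1 mm of the tub's centre.
- **Everything else:** the other two lids lie flat where they were, and the calculator and eraser look unmoved.

**One disagreement:** the top camera differed from the wrist camera by about 4–5 mm in y. I trusted the wrist camera, and the fit bore that out.

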